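# Dump the spent filter holder from its tipping bucket

## Task

One of the two tipping buckets on the filtration bench holds a spent filter holder, the flat round puck; the other holds two capped vials. Press that bucket's blue side paddle down past its latch until the bucket is fully tipped and the filter holder drops into the white tub below, then let go so that the bucket swings fully back to level. The filter holder is contaminated, so do not touch it with the arm or gripper, and do not tip the bucket with the vials.

Things in the scene. Friction and masses are not known exactly. Their poses are not given: they have to be found in the camera images.
- tipper: Fixed stand of the bucket with the filter holder. Origin on the table below the hinge; z up, x the way the bucket dumps, y along the hinge. Hinge 160 mm up between cheeks 176 mm high at y = +-56 mm. Grey bucket 88 mm wide, walls to 53 mm above the hinge (80 when tipped), floor 6 mm above it. White tub: x 25 to 205 mm, y +-75 mm, wall 5 mm, floor 13 mm, rim 60 mm up.
- dump_paddle (a point): Centre of that bucket's flat blue paddle (60 x 45 x 8 mm), 85 mm out on a lever on the hinge shaft. In the stand's frame, mm: at rest x 66, y -130, z 213, lever sloping up to +x at 0.675 rad. Press straight down there: 8 to 12 N breaks the latch, then falling to 1 to 3 N. A fingertip 22 mm wide has the bucket at about 1.3 rad at tip height 124, at its end stop near 115. Free below.
- dump_bucket (a joint): Hinge of the bucket with the filter holder, rad: 0 = level (on its stop, latched), 1.5 = end stop; 1.2 and more is fully tipped. The latch, a weighted steel arm on the +y side (y 64 to 88 mm) that flips over with the bucket, resists most over the first 0.6 rad; whenever the paddle is let go, a spring swings the bucket back to 0 in about a second.
- filter_holder: White flat round filter holder, 47 mm across, 18 mm thick, with a black band and a stub 14 mm wide and 8 mm high on top; 50 g, loose on the bucket's floor. Origin: centre of its underside, z through the stub. It slides out by itself, within half a second, once the bucket is tipped beyond about 1.2 rad.
- vial_bucket (a joint): Hinge of the other, identical tipping bucket on its own fixed stand, which holds two loose vials with orange caps, rad: 0 = level. It must stay level. It stands at least 300 mm to the left or right of the first.

How it is judged:
By the outcome, as a careful person would: the job done as asked, in the order asked, and still so for the second after the job is handed in, with the robot touching nothing.
It also fails if it takes over 32 s, if anything falls off the work surface, if the arm or the gripper's body presses on something with over 40 N, if the wrist force passes 120 N, or if a joint passes its speed limit or range.

## Robot

A 6-joint arm with a two-finger parallel gripper is mounted at the origin on the work surface. World frame = base frame: x ahead of the robot, y to its left, z up, the work surface at z = 0. Lengths are in m, angles in degrees, forces in N, time in s.
With the tool pointing down it reaches from about 0.25 to 0.725 m from the base axis. Payload 9.7 kg.
Tool frame: the origin (TCP) lies at the centre of the arm's flange, where the gripper is bolted on; the fingertips stand bot.tips_ahead ahead of it and the grasp point (between the pads) lies 155 mm ahead of it (bot.tips_ahead is the distance from the TCP to the fingertips, in m); z points along the fingers, y is the line along which they close (so a half turn about z gives the same grasp; the last joint's range is limited). The gripper opens to 85 mm and grips with 20 to 120 N. Pads are 22 mm wide; open, the fingers measure 114 mm over their backs; the gripper's body (76 mm by 85 mm) begins 54 mm behind the grasp point. The pads swing forward as they close: fully open they stand 13 mm farther back than shut.
Start: joints at [-72.021, 4.979, 10.078, 95.1, 0, 90], TCP at [0.17, -0.523, 0.405] pointing down, gripper open.
Joint ranges: [-179.16, 179.16], [-48.56, 103.87], [-65.8, 70.77], [-126.05, 130.52], [-82.76, 87.17], [-180, 180]. Speed limits (degrees/s): [127.2, 127.2, 147.25, 180, 180, 180].

## Interface

Orientations are given as [roll, pitch, yaw] about the fixed x, y, z axes, in that order (R = Rz(yaw) Ry(pitch) Rx(roll)).
In Python, from workcell import bot gives the robot as it stands.
- The arm moves only by the tool drive_tool, never from a script. Its argument "plan" is a list of rows, each an object of numbers: "dx", "dy", "dz": the shift along the tool's x, y, z in m; "roll": the turn about the tool's z in rad; "hand": the finger opening in m, from 0 to 0.0854. In form: [{"dx": .., "dy": .., "dz": .., "roll": .., "hand": ..}, ...]. A call has 1 to 20 rows; each row is the pose to reach, as a shift and turn from the pose commanded when the call began, along the tool's axes at that moment; what a row does not reach only later rows make up. A row lasts 1/12 s, in which the tool goes at most 41.7 mm and 7.16 degrees, less where a joint would pass 70% of its speed; a pose out of reach is approached as far as the arm can. A call with a gripper value outside its range is refused whole. The fingers move at their own pace and stop on an object; "force" is the grip in N (left out, the last holds). Time passes only in rows, so rows that repeat a pose let the fingers close. It gives the time, the measured TCP pose, the force and the opening at its end, in the units of the state.
- bot.get_obs(): the state, without advancing time (a new reading comes with each control period).
- bot.camera(name): name is "side" or "top" or "wrist"; returns a dict with "frame" (400x640x3 uint8, red, green, blue), "z_map" (400x640 float32, m along the optical axis (not along the pixel's ray), 0 where there is no reading), "mtx" (3x3 intrinsics, pixels), "R" (3x3) and "t" (3): a world point X has camera coordinates R X + t. Camera axes: x right, y down, z forward; pixel columns grow to the right and rows downward; lengths in m; the calibration is good to about 2 mm. A picture is of the moment at which its call begins.
- bot.job_done(): hands the job in, once; it reports no verdict.
The state is a dict: "time": time; "q": joint angles; "qd": joint speeds; "joint_efforts": joint torques, N m; "ee_pos": TCP position; "tcp_rot": TCP orientation; "wrist_force": force on the tool from outside, world axes, zero at the start; "torque": the same for the moment, N m; "opening": finger opening in m.
Only numpy, scipy, OpenCV 4.12 (cv2) and the standard library are available. Lean on these libraries where they do the work, as an engineer would, in place of code of your own. Each camera call takes 0.05 s, during which the arm holds its last target. There are 200 camera calls.

## Working session

There is one attempt and no reset: what is moved stays moved. The work goes in short steps, Python scripts to look and compute and a tool call to move; the robot and the scene stay as the last step left them, time stands still between calls to the robot, and variables do not carry over. Pictures are saved under pics/ and viewed, on a budget of 10 in all, crops included, one or two more only if the job needs it, and the job is handed in when it is done.

Besides the shell and the picture viewer there is one more tool, called after "Emit:" in YAML: its name, and indented under it one key for each argument. drive_tool: Moves the arm, as the interface text tells. Its arguments: {"type":"object","properties":{"plan":{"type":"array","items":{"type":"object","properties":{"dx":{"type":"number"},"dy":{"type":"number"},"dz":{"type":"number"},"roll":{"type":"number"},"hand":{"type":"number"}}}},"force":{"type":"number"}},"required":["plan"]}

```bash
mkdir -p pics
cat > h.py <<'E'
import numpy as np, cv2
from workcell import bot
def world(c,mask=None):
    z=c["z_map"]; v,u=np.indices(z.shape); K=c["mtx"]
    p=np.stack([(u-K[0,2])/K[0,0]*z,(v-K[1,2])/K[1,1]*z,z],-1)
    return (p-c["t"])@c["R"]
def save(c,n): cv2.imwrite("pics/"+n,c["frame"][:,:,::-1])
E
python3 - <<'E'
from h import *
o=bot.get_obs(); print(o["time"],o["ee_pos"],o["tcp_rot"],o["opening"],bot.tips_ahead)
for n in("top","side"):
    c=bot.camera(n); save(c,n+"0.png"); W=world(c)
    h=cv2.cvtColor(c["frame"],cv2.COLOR_RGB2HSV)
    m=cv2.inRange(h,(100,110,50),(130,255,255))
    k,l,s,ce=cv2.connectedComponentsWithStats(m)
    for i in range(1,k):
        if s[i,4]>60:
            P=W[(l==i)&(c["z_map"]>0)]
            print(n,s[i],ce[i].round(),np.median(P,0).round(3),P.min(0).round(3),P.max(0).round(3))
E
```

```text
0.0 [ 0.16977852 -0.52312849  0.40399721] [-1.79924474e+02 -2.40009120e-03  1.79810471e+01] 0.08526321624405474 0.1734
top [181  60  36  32 117] [199.  75.] [0.855 0.327 0.018] [0.813 0.279 0.014] [0.898 0.374 0.024]
top [ 55 139  64  11 358] [ 85. 143.] [0.669 0.589 0.065] [ 0.662  0.541 -0.003] [0.696 0.688 0.09 ]
top [ 80 157  18  13 213] [ 88. 163.] [0.62  0.582 0.063] [ 0.605  0.56  -0.006] [0.648 0.636 0.067]
top [224 162  25  27 535] [236. 175.] [0.564 0.177 0.218] [0.539 0.155 0.036] [0.623 0.232 0.235]
top [441 188  33  29 572] [457. 202.] [ 0.506 -0.259  0.218] [ 0.479 -0.285  0.196] [ 0.533 -0.233  0.235]
top [311 202  18  18 252] [320. 211.] [0.497 0.011 0.069] [ 0.478 -0.008  0.   ] [0.523 0.033 0.073]
top [ 77 230  18  13 227] [ 86. 236.] [0.441 0.582 0.063] [ 0.426  0.558 -0.004] [0.455 0.635 0.067]
top [ 74 305  18  13 229] [ 83. 311.] [0.262 0.583 0.063] [ 0.247  0.559 -0.003] [0.275 0.638 0.066]
top [ 45 357  67  17 410] [ 77. 366.] [0.133 0.588 0.064] [0.124 0.539 0.008] [0.138 0.674 0.09 ]
side [  433     0   177   145 14620] [513.  61.] [ 0.39  -1.173  0.013] [ 0.012 -1.186 -0.251] [ 0.747 -1.16   0.239]
side [375  99  25  29 381] [387. 113.] [ 0.504 -0.254  0.218] [ 0.477 -0.28   0.199] [ 0.529 -0.227  0.236]
side [210 207  41  42 882] [230. 227.] [0.562 0.183 0.218] [0.538 0.16  0.198] [0.584 0.203 0.236]
side [311 226  20  16 258] [320. 234.] [0.496 0.016 0.071] [ 0.476 -0.051 -0.   ] [0.525 0.037 0.074]
side [ 58 263  66  15 215] [ 90. 270.] [0.856 0.332 0.02 ] [0.811 0.285 0.015] [0.9   0.378 0.023]
```

View pics/top0.png

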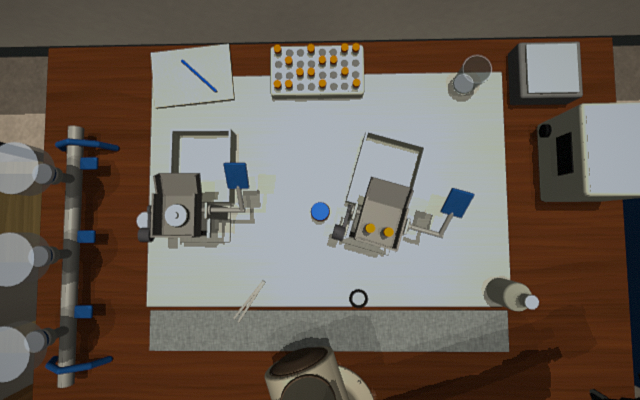

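View pics/side0.png

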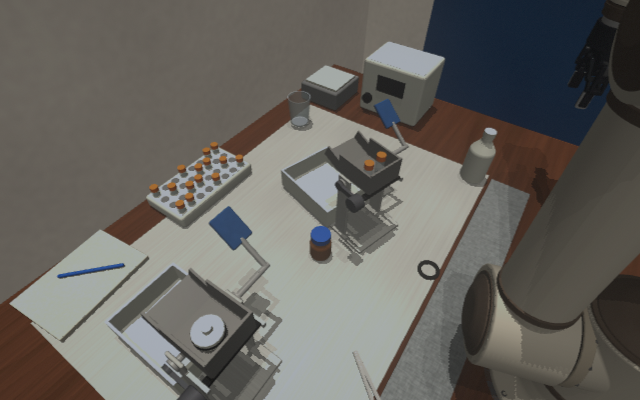

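The filter holder (176,215 in the top view) is in the left bucket, and its paddle is at top (236,175), side (230,227). The vials are in the right bucket. Next I fit the paddle plane to get the stand's yaw and the move.

Run:
```python
from h import *
from scipy.spatial.transform import Rotation as Rn
P=[];
for n in("top","side"):
    c=bot.camera(n); W=world(c)
    h=cv2.cvtColor(c["frame"],cv2.COLOR_RGB2HSV)
    m=cv2.erode(cv2.inRange(h,(100,110,50),(130,255,255)),np.ones((3,3)))>0
    q=W[m&(c["z_map"]>0)]; q=q[(abs(q[:,0]-.563)<.06)&(abs(q[:,1]-.18)<.06)&(q[:,2]>.17)]
    mu=q.mean(0); nn=np.linalg.svd(q-mu,full_matrices=False)[2][2]; nn*=np.sign(nn[2])
    r=cv2.minAreaRect((q[:,:2]*1000).astype(np.float32))
    print(n,len(q),mu.round(4),nn.round(3),"yaw",np.degrees(np.arctan2(-nn[1],-nn[0])).round(1),"slope",np.arccos(nn[2]).round(3),r)
    P.append((mu,np.arctan2(-nn[1],-nn[0])))
    # vial cap / tub: cheek check
mu=np.mean([p[0] for p in P],0); y=np.mean([p[1] for p in P])
c_,s_=np.cos(y),np.sin(y)
o=bot.get_obs(); R=Rn.from_euler("xyz",o["tcp_rot"],degrees=True).as_matrix()
org=mu[:2]-np.array([[c_,-s_],[s_,c_]])@[.066-.0025,-.130]
print("paddle",mu,"yaw",np.degrees(y),"stand",org,"tool R",R.round(3).tolist())
T=np.array([mu[0],mu[1],.235+.1734+.02]); print("tool shift",(R.T@(T-o["ee_pos"])).round(4), (R.T@np.array([T[0]-o["ee_pos"][0],T[1]-o["ee_pos"][1],.5-o["ee_pos"][2]])).round(4))
```

```text
top 427 [0.5639 0.1769 0.2179] [-0.631  0.012  0.776] yaw -1.1 slope 0.683 ((562.3818359375, 176.58163452148438), (38.6777229309082, 41.9185905456543), 89.51518249511719)
side 715 [0.5616 0.1822 0.2183] [-0.627  0.006  0.779] yaw -0.6 slope 0.677 ((560.8905029296875, 181.89190673828125), (38.26998519897461, 42.60840606689453), 89.70831298828125)
paddle [0.5627424  0.17952598 0.2181356 ] yaw -0.8384829469917608 stand [0.50115158 0.3104413 ] tool R [[0.951, 0.309, -0.0], [0.309, -0.951, 0.001], [0.0, -0.001, -1.0]]
tool shift [ 0.5907 -0.5471 -0.0237] [ 0.5907 -0.5471 -0.0953]
```

Emit:
drive_tool:
  plan:
    - {"dz": -0.095,"hand": 0}
    - {"dz": -0.095,"hand": 0}
    - {"dz": -0.095,"hand": 0,"roll": -0.3}
    - {"dx": 0.59,"dy": -0.547,"dz": -0.095,"roll": -2.81,"hand": 0}
    - {"dx": 0.59,"dy": -0.547,"dz": -0.095,"roll": -2.81,"hand": 0}
    - {"dx": 0.59,"dy": -0.547,"dz": -0.095,"roll": -2.81,"hand": 0}
    - {"dx": 0.59,"dy": -0.547,"dz": -0.095,"roll": -2.81,"hand": 0}
    - {"dx": 0.59,"dy": -0.547,"dz": -0.095,"roll": -2.81,"hand": 0}
    - {"dx": 0.59,"dy": -0.547,"dz": -0.095,"roll": -2.81,"hand": 0}
    - {"dx": 0.59,"dy": -0.547,"dz": -0.095,"roll": -2.81,"hand": 0}
    - {"dx": 0.59,"dy": -0.547,"dz": -0.095,"roll": -2.81,"hand": 0}
    - {"dx": 0.59,"dy": -0.547,"dz": -0.095,"roll": -2.81,"hand": 0}
    - {"dx": 0.59,"dy": -0.547,"dz": -0.095,"roll": -2.81,"hand": 0}
    - {"dx": 0.59,"dy": -0.547,"dz": -0.095,"roll": -2.81,"hand": 0}
    - {"dx": 0.59,"dy": -0.547,"dz": -0.095,"roll": -2.81,"hand": 0}
    - {"dx": 0.59,"dy": -0.547,"dz": -0.095,"roll": -2.81,"hand": 0}
    - {"dx": 0.59,"dy": -0.547,"dz": -0.095,"roll": -2.81,"hand": 0}
    - {"dx": 0.59,"dy": -0.547,"dz": -0.095,"roll": -2.81,"hand": 0}
    - {"dx": 0.59,"dy": -0.547,"dz": -0.095,"roll": -2.81,"hand": 0}
    - {"dx": 0.59,"dy": -0.547,"dz": -0.095,"roll": -2.81,"hand": 0}

```text
invalid input at $.plan[0]: expected keys dx, dy, dz, roll, hand
```

Emit:
drive_tool:
  plan:
    - {"dx": 0,"dy": 0,"dz": -0.095,"roll": 0,"hand": 0}
    - {"dx": 0,"dy": 0,"dz": -0.095,"roll": 0,"hand": 0}
    - {"dx": 0,"dy": 0,"dz": -0.095,"hand": 0,"roll": -0.3}
    - {"dx": 0.59,"dy": -0.547,"dz": -0.095,"roll": -2.81,"hand": 0}
    - {"dx": 0.59,"dy": -0.547,"dz": -0.095,"roll": -2.81,"hand": 0}
    - {"dx": 0.59,"dy": -0.547,"dz": -0.095,"roll": -2.81,"hand": 0}
    - {"dx": 0.59,"dy": -0.547,"dz": -0.095,"roll": -2.81,"hand": 0}
    - {"dx": 0.59,"dy": -0.547,"dz": -0.095,"roll": -2.81,"hand": 0}
    - {"dx": 0.59,"dy": -0.547,"dz": -0.095,"roll": -2.81,"hand": 0}
    - {"dx": 0.59,"dy": -0.547,"dz": -0.095,"roll": -2.81,"hand": 0}
    - {"dx": 0.59,"dy": -0.547,"dz": -0.095,"roll": -2.81,"hand": 0}
    - {"dx": 0.59,"dy": -0.547,"dz": -0.095,"roll": -2.81,"hand": 0}
    - {"dx": 0.59,"dy": -0.547,"dz": -0.095,"roll": -2.81,"hand": 0}

```text
time: 1.28
ee_pos: [0.3732, -0.1574, 0.4998]
tcp_rot: [180.0, 0.0, 97.1]
wrist_force: [0.1, -0.4, -0.5]
opening: -0.0001
```

```bash
cat > s.py <<'E'
from h import *
from scipy.spatial.transform import Rotation as Rn
o=bot.get_obs(); print(o["time"],o["ee_pos"].round(4),o["tcp_rot"].round(2),o["opening"],bot.tips_ahead,o["q"].round(1),o["wrist_force"].round(1))
R=Rn.from_euler("xyz",o["tcp_rot"],degrees=True).as_matrix()
T=np.array([.563,.1795,.5]); print("to go above paddle",(R.T@(T-o["ee_pos"])).round(4))
E
python3 s.py
```

```text
1.2833 [ 0.3732 -0.1574  0.4998] [1.7997e+02 2.0000e-02 9.7100e+01] -0.00014501081156845049 0.1734 [-22.9 -11.2   5.5 106.7  -0.   60. ] [ 0.1 -0.4 -0.5]
to go above paddle [ 3.108e-01  2.300e-01 -2.000e-04]
```

Emit:
drive_tool:
  plan:
    - {"dx": 0.311,"dy": 0.23,"dz": 0,"roll": -1.43,"hand": 0}
    - {"dx": 0.311,"dy": 0.23,"dz": 0,"roll": -1.43,"hand": 0}
    - {"dx": 0.311,"dy": 0.23,"dz": 0,"roll": -1.43,"hand": 0}
    - {"dx": 0.311,"dy": 0.23,"dz": 0,"roll": -1.43,"hand": 0}
    - {"dx": 0.311,"dy": 0.23,"dz": 0,"roll": -1.43,"hand": 0}
    - {"dx": 0.311,"dy": 0.23,"dz": 0,"roll": -1.43,"hand": 0}
    - {"dx": 0.311,"dy": 0.23,"dz": 0,"roll": -1.43,"hand": 0}
    - {"dx": 0.311,"dy": 0.23,"dz": 0,"roll": -1.43,"hand": 0}
    - {"dx": 0.311,"dy": 0.23,"dz": 0,"roll": -1.43,"hand": 0}
    - {"dx": 0.311,"dy": 0.23,"dz": 0,"roll": -1.43,"hand": 0}
    - {"dx": 0.311,"dy": 0.23,"dz": 0,"roll": -1.43,"hand": 0}
    - {"dx": 0.311,"dy": 0.23,"dz": 0,"roll": -1.43,"hand": 0}
    - {"dx": 0.311,"dy": 0.23,"dz": 0,"roll": -1.43,"hand": 0}
    - {"dx": 0.311,"dy": 0.23,"dz": 0,"roll": -1.43,"hand": 0}
    - {"dx": 0.311,"dy": 0.23,"dz": 0,"roll": -1.43,"hand": 0}

```text
time: 2.53
ee_pos: [0.5647, 0.1763, 0.4998]
tcp_rot: [180.0, 0.0, 178.6]
wrist_force: [0.2, -0.9, -0.3]
opening: -0.0002
```

```bash
python3 s.py; python3 -c "
from h import *
save(bot.camera('side'),'side1.png')"
```

```text
2.5333 [0.5647 0.1763 0.4998] [180.     0.   178.55] -0.00016373934476925594 0.1734 [ 17.3  14.8  32.2 107.4  -0.   18.8] [ 0.2 -0.9 -0.3]
to go above paddle [ 0.0017  0.0031 -0.0002]
```

View pics/side1.png

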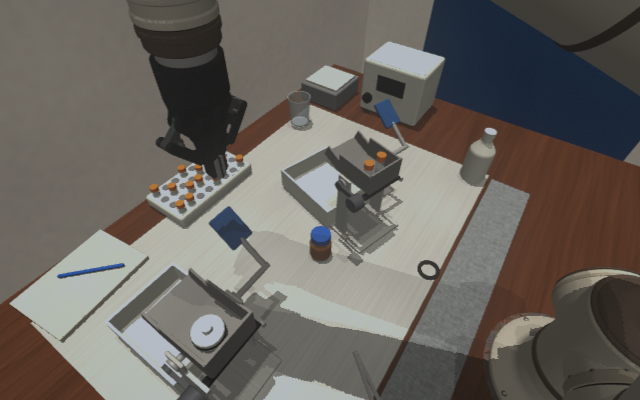

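Emit:
drive_tool:
  plan:
    - {"dx": 0.002,"dy": -0.002,"dz": 0.04,"roll": 0,"hand": 0}
    - {"dx": 0.002,"dy": -0.002,"dz": 0.075,"roll": 0,"hand": 0}
    - {"dx": 0.002,"dy": -0.002,"dz": 0.09,"roll": 0,"hand": 0}
    - {"dx": 0.002,"dy": -0.002,"dz": 0.1,"roll": 0,"hand": 0}
    - {"dx": 0.002,"dy": -0.002,"dz": 0.11,"roll": 0,"hand": 0}
    - {"dx": 0.002,"dy": -0.002,"dz": 0.12,"roll": 0,"hand": 0}

```text
time: 3.08
ee_pos: [0.5628, 0.1744, 0.382]
tcp_rot: [179.9, 0.3, 178.6]
wrist_force: [0.8, -0.6, 12.1]
opening: -0.0002
```

```bash
python3 s.py; python3 -c "
from h import *
a=bot.camera('side')['frame'];b=bot.camera('wrist')['frame']
cv2.imwrite('pics/p2.png',np.vstack([a[150:400,0:400],b[::2,::2][:, :][0:200].repeat(1,0) if 0 else cv2.resize(b,(400,250))])[:,:,::-1])"
```

```text
3.0833 [0.5628 0.1744 0.382 ] [179.92   0.27 178.63] -0.0001611751376512904 0.1734 [17.2  9.9 12.9 92.8 -0.  18.6] [ 0.8 -0.6 12.1]
to go above paddle [-0.0006  0.0053 -0.118 ]
```

View pics/p2.png

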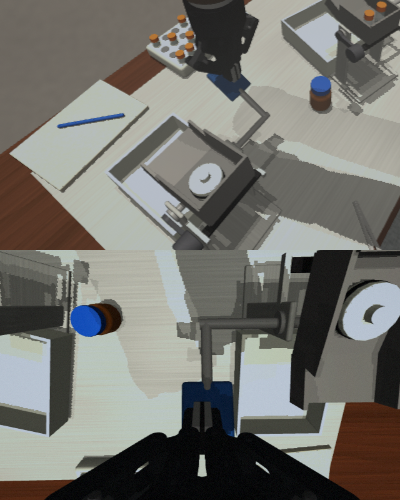

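The tip sits centred on the right paddle (crop about (230,85); wrist view (207,410)) and the force reads 12 N, so the latch is engaging. I'll keep pressing.

Emit:
drive_tool:
  plan:
    - {"dx": 0,"dy": 0,"dz": 0.01,"roll": 0,"hand": 0}
    - {"dx": 0,"dy": 0,"dz": 0.02,"roll": 0,"hand": 0}
    - {"dx": 0,"dy": 0,"dz": 0.03,"roll": 0,"hand": 0}
    - {"dx": 0,"dy": 0,"dz": 0.04,"roll": 0,"hand": 0}
    - {"dx": 0,"dy": 0,"dz": 0.05,"roll": 0,"hand": 0}
    - {"dx": 0,"dy": 0,"dz": 0.06,"roll": 0,"hand": 0}
    - {"dx": 0,"dy": 0,"dz": 0.07,"roll": 0,"hand": 0}
    - {"dx": 0,"dy": 0,"dz": 0.08,"roll": 0,"hand": 0}
    - {"dx": 0,"dy": 0,"dz": 0.088,"roll": 0,"hand": 0}
    - {"dx": 0,"dy": 0,"dz": 0.088,"roll": 0,"hand": 0}
    - {"dx": 0,"dy": 0,"dz": 0.088,"roll": 0,"hand": 0}
    - {"dx": 0,"dy": 0,"dz": 0.088,"roll": 0,"hand": 0}
    - {"dx": 0,"dy": 0,"dz": 0.088,"roll": 0,"hand": 0}
    - {"dx": 0,"dy": 0,"dz": 0.088,"roll": 0,"hand": 0}
    - {"dx": 0,"dy": 0,"dz": 0.088,"roll": 0,"hand": 0}
    - {"dx": 0,"dy": 0,"dz": 0.088,"roll": 0,"hand": 0}

```text
time: 4.52
ee_pos: [0.5628, 0.1746, 0.2919]
tcp_rot: [180.0, 0.0, 178.7]
wrist_force: [1.7, -0.3, 1.3]
opening: -0.0002
```

```bash
python3 s.py; python3 -c "
from h import *
a=bot.camera('side')['frame'];b=bot.camera('top')['frame']
cv2.imwrite('pics/p3.png',np.hstack([a[150:400,0:400],b[100:350,100:400]])[:,:,::-1])"
```

```text
4.5167 [0.5628 0.1746 0.2919] [1.8000e+02 2.0000e-02 1.7869e+02] -0.0001990827809471625 0.1734 [17.2  9.6  2.7 83.1 -0.  18.5] [ 1.7 -0.3  1.3]
to go above paddle [-2.000e-04  4.900e-03 -2.081e-01]
```

View pics/p3.png

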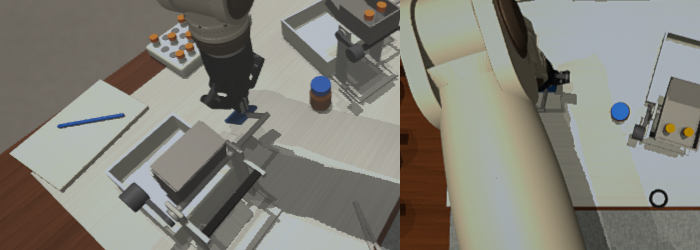

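The bucket is tipped, with its back face visible at crop (190,150), and the force is down to 1.3 N. I'll hold briefly, then let go by going straight up.

Emit:
drive_tool:
  plan:
    - {"dx": 0,"dy": 0,"dz": 0.003,"roll": 0,"hand": 0}
    - {"dx": 0,"dy": 0,"dz": 0.003,"roll": 0,"hand": 0}
    - {"dx": 0,"dy": 0,"dz": 0.003,"roll": 0,"hand": 0}
    - {"dx": 0,"dy": 0,"dz": 0.003,"roll": 0,"hand": 0}
    - {"dx": 0,"dy": 0,"dz": 0.003,"roll": 0,"hand": 0}
    - {"dx": 0,"dy": 0,"dz": 0.003,"roll": 0,"hand": 0}
    - {"dx": 0,"dy": 0,"dz": -0.035,"roll": 0,"hand": 0}
    - {"dx": 0,"dy": 0,"dz": -0.075,"roll": 0,"hand": 0}
    - {"dx": 0,"dy": 0,"dz": -0.115,"roll": 0,"hand": 0}
    - {"dx": 0,"dy": 0,"dz": -0.155,"roll": 0,"hand": 0}
    - {"dx": 0,"dy": 0,"dz": -0.195,"roll": 0,"hand": 0}
    - {"dx": 0,"dy": 0,"dz": -0.208,"roll": 0,"hand": 0}
    - {"dx": 0,"dy": -0.04,"dz": -0.208,"roll": 0,"hand": 0}
    - {"dx": 0,"dy": -0.08,"dz": -0.208,"roll": 0,"hand": 0}
    - {"dx": 0,"dy": -0.12,"dz": -0.208,"roll": 0,"hand": 0}
    - {"dx": 0,"dy": -0.16,"dz": -0.208,"roll": 0,"hand": 0}
    - {"dx": 0,"dy": -0.2,"dz": -0.208,"roll": 0,"hand": 0}
    - {"dx": 0,"dy": -0.24,"dz": -0.208,"roll": 0,"hand": 0}
    - {"dx": 0,"dy": -0.24,"dz": -0.208,"roll": 0,"hand": 0}
    - {"dx": 0,"dy": -0.24,"dz": -0.208,"roll": 0,"hand": 0}

```text
time: 6.28
ee_pos: [0.557, -0.0675, 0.4994]
tcp_rot: [180.0, -0.0, 178.5]
wrist_force: [-0.1, -0.4, 1.3]
opening: 0.0
```

```bash
python3 s.py; python3 -c "
from h import *
a=bot.camera('side');b=bot.camera('top')
cv2.imwrite('pics/p4.png',np.hstack([a['frame'][150:400,0:400],cv2.resize(b['frame'][100:260,120:376],(400,250))])[:,:,::-1])
for n,c in(('side',a),('top',b)):
    W=world(c);h=cv2.cvtColor(c['frame'],cv2.COLOR_RGB2HSV)
    m=cv2.erode(cv2.inRange(h,(100,110,50),(130,255,255)),np.ones((3,3)))>0
    for y0 in(.18,-.257):
        q=W[m&(c['z_map']>0)]; q=q[(abs(q[:,1]-y0)<.05)&(q[:,2]>.12)&(q[:,0]>.4)&(q[:,0]<.65)]
        mu=q.mean(0);nn=np.linalg.svd(q-mu,full_matrices=False)[2][2]
        print(n,len(q),mu.round(4),'slope',np.arccos(abs(nn[2])).round(3))
"
```

```text
6.2833 [ 0.557  -0.0675  0.4994] [ 1.8000e+02 -5.0000e-02  1.7848e+02] 1.0375902154834491e-05 0.1734 [ -6.9  10.1  26.6 106.5  -0.   -5.4] [-0.1 -0.4  1.3]
to go above paddle [ 0.0006  0.247  -0.0006]
side 713 [0.5615 0.1821 0.2182] slope 0.675
side 272 [ 0.5042 -0.2539  0.2182] slope 0.675
top 429 [0.564  0.1768 0.2181] slope 0.671<string>:10: RuntimeWarning: Mean of empty slice.
  ret = um.true_divide(
Traceback (most recent call last):
IndexError: index 2 is out of bounds for axis 0 with size 0
```

View pics/p4.png

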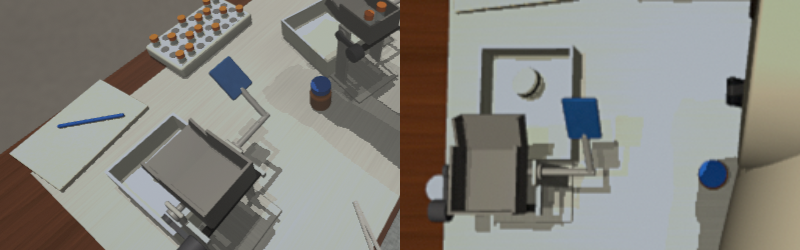

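The filter holder lies inside the tub (right crop (528,83)). The bucket is empty with its paddle back at slope 0.675, and the vial paddle hasn't moved. The arm is clear, so I'm handing in.

```bash
python3 -c "
from h import *
bot.job_done(); print(bot.get_obs()['time'])"
```

```text
the job is handed in; nothing more can be done
the job is handed in; nothing more can be done
```

The filter holder is in the white tub, and its bucket is empty and back to level. I handed the job in at about 6.4 s.

**What I did:** I pressed the left bucket's blue paddle straight down with the closed fingertips. The latch read 12 N. The tip reached about 118 mm, with a further 3 mm commanded during the hold, and I held it there for about a second. Then I lifted clear and moved the arm away.

**Last checks:**
- **Filter holder:** the final top view shows it lying inside the tub.
- **Its bucket:** the paddle is back at its rest pose, with slopes of 0.675 rad (side view) and 0.671 rad (top view).
- **Vial bucket:** its paddle is unchanged in the side view, at height 0.218 m and slope 0.675 rad. The same check from the top view failed because it found no paddle pixels there, probably because the arm was in the way.
- **Camera disagreement:** the top and side cameras differed by about 5 mm on the paddle's y position. I pressed near the middle of the paddle, so this did not matter.

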